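# Give the shuttle's grease nipple one shot with the push gun and hold the stroke

## Task

Service the tube-rack shuttle: lift the push-type grease gun out of the tool stand and, in line with the tilted grease nipple on the carriage, press its coupler squarely onto the nipple until it snaps over the head. Then keep pushing the barrel down against its return spring to give one shot of grease, at least two thirds of the stroke, and finish still gripping the gun and holding it pressed there, squarely on the nipple. Don't shift the carriage, and leave the oiler, tube racks, tools and supplies around it where they are.

Things in the scene. Friction and masses are not known exactly. Their poses are not given: they have to be found in the camera images.
- gun: Metal push-type grease gun, nose down in a hole of the stand. Barrel 32 mm in diameter, 104 mm long, dark knurled rings at 64 to 100 mm; rear plug 28 mm wide ends at 110 mm; 0.37 kg. Origin on the axis at the barrel's front shoulder, which rests on the stand's ledge; z from nose to rear (up now). Below it the nose: 11 mm tube and coupler (19 mm, bell mouth 24 mm), mouth 80 mm below the shoulder.
- nose (a joint): Stroke of the gun: how far the nose has slid up into the barrel, 0 (fully out, as at the start) to 0.015 m (hard stop). The return spring needs about 11 N to start and 0.45 N more per mm: about 18 N at the stop.
- coupler_seat (a point): Inner seat of the gun's coupler, on its axis 62 mm below the shoulder (less the stroke), 18 mm above the bell mouth (20 mm inside, narrowing to 14). Four spring jaws 9 mm below the seat (greased steel) are forced apart by the nipple's head with 3 to 8 N of push and snap shut behind it; the seat then rests on the nipple's tip.
- nipple: Grease nipple on the dark block at the carriage's front (-x side of the axis): ball head 10 mm in diameter, neck 6 mm, collar 13 mm wide and 5 mm high. Origin at its foot; z is its axis, pointing out, leaning 0.5 rad from vertical towards the axis's -x; y along the rail. Head's tip at z = 24 mm. Low flat plugs 21 mm either side are not nipples. A brake holds the carriage on its rail (80 N).
- nipple_tip (a point): Tip of the nipple's ball head, 24 mm out along its axis: the coupler's seat comes to rest here.
- stand: Fixed metal tool stand, 160 x 70 mm, 122 mm high. Origin under its middle; x along its length. Two upright 34 mm holes at x = -40 and +40 mm hold the gun and the oiler, either way round; the ledge they rest on is at z = 96 mm. The gun comes out straight up: its coupler clears the stand after 110 mm.
- oiler: Needle oiler in the stand's other hole: 21 mm barrel, narrow round-ended top 103 mm above the ledge, thin needle below. Not needed; it stays in its hole. Origin on its axis at the ledge.
- axis: Fixed linear axis of the tube-rack shuttle: base 90 mm (x) by 370 mm (y), 30 mm high, with rail, ball screw, end blocks, motor at the +y end (to y = 252 mm). Origin under its middle. The carriage (plate 100 x 96 mm, its top at 72 mm, lips to 80 mm) stands within 60 mm of the middle; the block with the nipple is on its -x side.
- rack_a: White foam rack, 134 x 110 mm, full of 16 mm tubes with caps, 118 mm high; loose. Origin under its middle.
- rack_b: Smaller white foam rack, 110 x 86 mm, full of capped tubes, 118 mm high; loose. Origin under its middle.
- screwdriver: Screwdriver lying on the bench; loose.
- wrench: Wrench lying on the bench; loose.
- spares: Small grey open box 85 x 65 x 28 mm with spare nipples; loose. Origin under its middle.
- cartridge: Grease cartridge standing on end, 38 mm in diameter, 126 mm high; loose. Origin under its middle.
- spray: Bottle of disinfectant, 70 mm in diameter, 170 mm high; loose.

How it is judged:
On the way:
1. the coupler has snapped over the nipple's head (z of coupler_seat in the frame of nipple below 0.0265 m and distance between coupler_seat and nipple_tip below 0.005 m and angle between the z axis of gun and the z axis of nipple, either way round below 0.14 rad), for 0.05 s.
At the end, for the whole second after the job is handed in: Through the last second: coupler seat less than 2.5 mm above the nipple's tip and within 5 mm of it, gun within 0.12 rad of its axis, stroke above 9.5 mm of 15, gun pushing on the nipple with over 8 N, held by the fingers (over 5 N), slower than 10 mm/s, nipple within 5 mm of its start (z of coupler_seat in the frame of nipple below 0.0265 m and distance between coupler_seat and nipple_tip below 0.005 m and angle between the z axis of gun and the z axis of nipple, either way round below 0.12 rad and value of joint nose above 0.0095 m and contact force between gun and nipple above 8 N and contact force between the fingers and gun above 5 N and linear speed of gun below 0.01 m/s and distance of nipple from where it was at the start of the episode below 0.005 m); the arm keeps its last pose, push and grip.
It fails at once if the carriage is pushed more than 10 mm along its rail (distance of nipple from where it was at the start of the episode above 0.01 m).
It fails at once if the oiler, a rack, a tool or one of the supplies is moved more than 25 mm (distance of any of oiler, rack_a, rack_b, screwdriver, wrench, spares, cartridge, spray from where it was at the start of the episode above 0.025 m).
It also fails if it takes over 38 s, if anything falls off the work surface, if the arm or the gripper's body presses on something with over 40 N, if the wrist force passes 120 N, or if a joint passes its speed limit or range.

## Robot

A 6-joint arm with a two-finger parallel gripper is mounted at the origin on the work surface. World frame = base frame: x ahead of the robot, y to its left, z up, the work surface at z = 0. Lengths are in m, angles in rad, forces in N, time in s.
With the tool pointing down it reaches from about 0.3 to 0.85 m from the base axis. Payload 5.4 kg.
Tool frame: the origin (TCP) lies on the front face of the gripper's body, between the roots of the fingers; the fingertips stand 73 mm ahead of it and the grasp point (between the pads) lies 54 mm ahead of it (bot.grip_depth is the distance from the TCP to the grasp point, in m); z points along the fingers, y is the line along which they close (so a half turn about z gives the same grasp; the last joint's range is limited). The gripper opens to 85 mm and grips with 20 to 120 N. Pads are 22 mm wide; open, the fingers measure 114 mm over their backs; the gripper's body (76 mm by 85 mm) begins 54 mm behind the grasp point. The pads swing forward as they close: fully open they stand 13 mm farther back than shut.
Start: joints at [0.927, 0.158, 1.597, -0, 1.386, -0.21], TCP at [0.242, 0.522, 0.304] pointing down, gripper open.
Joint ranges: [-2.91, 2.91], [-0.94, 2.29], [0.18, 2.7], [-1.29, 4.43], [0.17, 2.64], [-3, 3]. Speed limits (rad/s): [2.57, 2.57, 3.14, 3.14, 3.14, 3.14].

## Interface

Orientations are given as a unit quaternion [w, x, y, z].
In Python, from rig import bot gives the robot as it stands. The module is installed in compiled form; this text tells all that it offers.
- The arm moves only by the tool move_arm, never from a script. Its argument "rows" is a list of rows, each a list of 2 entries, a list of its own where there are three numbers: the shift along the tool's x, y, z each as a share of 5 cm, from -1 to 1, then the turn about the tool's z as a share of 2 rad, from -1 to 1. In form: [[[dx, dy, dz], roll], ...]. A call has 1 to 20 rows; each row shifts and turns the commanded pose from where the row before left it, along the tool's axes as they then stand; what a row does not reach is not made up. A row lasts 1/10 s, in which the tool goes at most 50 mm and 8.59 degrees, less where a joint would pass 70% of its speed; a pose out of reach is approached as far as the arm can. A call with a number of a shift or a turn outside -1 to 1 is refused whole. A call with a gripper value outside its range is refused whole. "fingers" is the opening, from -1 (shut) to 1 (fully open), set as the call begins (left out, the last holds). The fingers move at their own pace and stop on an object; the grip force is fixed at half the most. Time passes only in rows, so rows that do not move let the fingers close. It gives the time, the measured TCP pose, the force, the opening and the grip force at its end, in the units of the state.
- bot.get_obs(): the state, without advancing time (a new reading comes with each control period).
- bot.grab_frame(name): name is "scene" or "top" or "wrist"; returns (picture, depth): 480x640x3 uint8, blue, green, red; 480x640 float32, m along the optical axis (not along the pixel's ray), 0 where there is no reading.
- bot.camera_info(name): a dict with "fx", "fy", "cx", "cy" (pixels), "extrinsics" (4x4, takes a point from world to camera coordinates); the wrist camera has in their place "mount" (4x4, takes a point from camera to tool coordinates, whose origin is the TCP and whose axes are the flange's). Camera axes: x right, y down, z forward; pixel columns grow to the right and rows downward; lengths in m; the calibration is good to about 2 mm. A picture is of the moment at which its call begins: read the wrist's pose just before it. camera_info takes no time and is no camera call.
- bot.sign_off(): hands the job in; it is judged then, once.
Trained networks look in the newest picture that a camera, given by its name, has taken for a name from the list of things; names that differ only in an ending like _2 or _b are one class to them, and where a whole thing is asked for, a point or a joint stands for the part that bears it (a point fixed in the world has none). Each returns a list of dicts, best first, with "score" (0 to 1); they miss things now and then, are a little off and sometimes report something else, mostly with a low value. They report only what shows in the picture. A call takes as long as a camera call.
- bot.find_in(camera, query): "extent" ([centre column, centre row, width, height] in pixels, round what is visible of it).
- bot.outline_of(camera, query): "region" (480x640 bool, what is visible of it) and "extent" ([centre column, centre row, width, height] in pixels, round what is visible of it).
- bot.place_of(camera, query): "uv" ([column, row] in pixels: a listed point, or the origin of a listed thing).
The state is a dict: "time_s": time; "joints": joint angles; "dq": joint speeds; "joint_efforts": joint torques, N m; "eef_pos": TCP position; "ee_rot": TCP orientation; "force": force on the tool from outside, world axes, zero at the start; "moment": the same for the moment, N m; "gripper_width": finger opening in m; "gripper_force": force on a finger pad.
Only numpy, scipy, OpenCV 4.12 (cv2) and the standard library are available. Lean on these libraries where they do the work, as an engineer would, in place of code of your own. Each camera call takes 0.05 s, during which the arm holds its last target. There are 200 camera calls.

## Working session

There is one attempt and no reset: what is moved stays moved. The work goes in short steps, Python scripts to look and compute and a tool call to move; the robot and the scene stay as the last step left them, time stands still between calls to the robot, and variables do not carry over. Pictures are saved under pics/ and viewed, at most 10 in all, crops included, and the job is handed in when it is done.

Besides the shell and the picture viewer there is one more tool, called after "Emit:" in YAML: its name, and indented under it one key for each argument. move_arm: Moves the arm, as the interface text tells. Shift numbers are shares of 5 cm and turn numbers shares of 2 rad, none past 1 either way. Its arguments: {"type":"object","properties":{"rows":{"type":"array","items":{"type":"array"}},"fingers":{"type":"number"}},"required":["rows"]}

```bash
mkdir -p pics; cat > h.py <<'E'
import numpy as np, cv2
from rig import bot
from scipy.spatial.transform import Rotation as R
def cam(n,obs=None):
    c=bot.camera_info(n); K=np.array([[c['fx'],0,c['cx']],[0,c['fy'],c['cy']],[0,0,1]])
    if 'mount' in c:
        q=obs['ee_rot']; T=np.eye(4); T[:3,:3]=R.from_quat([*q[1:],q[0]]).as_matrix(); T[:3,3]=obs['eef_pos']
        E=np.linalg.inv(T@np.array(c['mount']))
    else: E=np.array(c['extrinsics'])
    return K,E
def cloud(n,d,obs=None):
    K,E=cam(n,obs); v,u=np.mgrid[:480,:640]
    p=np.stack([(u-K[0,2])/K[0,0]*d,(v-K[1,2])/K[1,1]*d,d],-1)
    Ei=np.linalg.inv(E); return p@Ei[:3,:3].T+Ei[:3,3]
def ray(n,uv,z,obs=None):
    K,E=cam(n,obs); Ei=np.linalg.inv(E); r=Ei[:3,:3]@np.linalg.inv(K)@[*uv,1]; o=Ei[:3,3]
    return o+r*(z-o[2])/r[2]
def proj(n,p,obs=None):
    K,E=cam(n,obs); q=K@(E[:3,:3]@p+E[:3,3]); return q[:2]/q[2]
E
python3 - <<'E'
from h import *
np.set_printoptions(precision=3,suppress=True)
o=bot.get_obs(); print(o)
for n in ['scene','top']:
    im,d=bot.grab_frame(n); cv2.imwrite(f'pics/{n}0.png',im); P=cloud(n,d); np.save(n+'.npy',P)
    for q in ['gun','oiler','stand','nipple','nipple_tip','axis','rack_a','spares','cartridge']:
        r=bot.place_of(n,q)[:2]; 
        for x in r:
            u,v=np.round(x['uv']).astype(int); print(n,q,round(x['score'],2),u,v,P[min(v,479),min(u,639)])
    np.save(n+'.npy',P)
E
```

```text
{'time_s': 0.0, 'joints': array([ 0.927,  0.159,  1.598,  0.   ,  1.386, -0.21 ]), 'dq': array([-0.001, -0.001, -0.001,  0.002, -0.001,  0.001]), 'joint_efforts': array([ -0.001, -39.599, -33.143,  -0.   ,   0.008,  -0.   ]), 'eef_pos': array([0.241, 0.521, 0.303]), 'ee_rot': array([-0.   ,  0.215,  0.977, -0.001]), 'force': array([-0.296,  0.351, -0.811]), 'moment': array([ 0.049, -0.012, -0.072]), 'gripper_force': 0.0, 'gripper_width': 0.0855498583373986}
scene oiler 0.68 196 383 [ 0.523 -0.312  0.12 ]
scene stand 0.68 188 404 [ 0.482 -0.32   0.011]
scene nipple 0.51 313 265 [0.547 0.045 0.078]
scene nipple_tip 0.38 310 262 [0.54  0.045 0.085]
scene rack_a 0.85 315 165 [0.348 0.391 0.034]
scene rack_a 0.78 397 171 [0.555 0.484 0.027]
scene spares 0.83 286 228 [0.395 0.165 0.011]
scene spares 0.42 356 143 [0.395 0.548 0.023]
top gun 0.55 510 277 [ 0.439 -0.305  0.12 ]
top oiler 0.83 507 245 [ 0.507 -0.296  0.129]
top stand 0.75 493 267 [ 0.467 -0.311  0.006]
top nipple 0.51 153 225 [0.532 0.465 0.117]
top nipple 0.4 343 225 [0.549 0.053 0.076]
top nipple_tip 0.46 345 231 [0.537 0.047 0.063]
top nipple_tip 0.35 120 294 [0.382 0.541 0.077]
top axis 0.58 342 200 [0.606 0.056 0.074]
top axis 0.21 345 229 [0.538 0.049 0.087]
top rack_a 0.7 183 315 [0.342 0.388 0.118]
top rack_a 0.63 152 227 [0.527 0.466 0.12 ]
top spares 0.86 287 294 [0.391 0.179 0.001]
top cartridge 0.94 507 171 [ 0.695 -0.337  0.039]
```

```bash
ls pics
```

```text
scene0.png
top0.png
```

View pics/scene0.png

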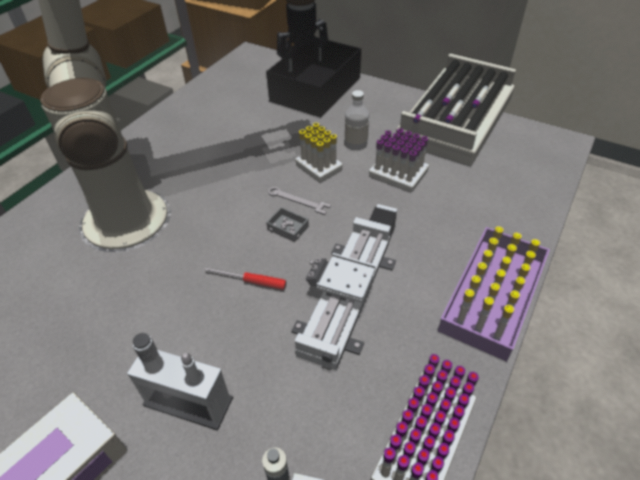

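View pics/top0.png

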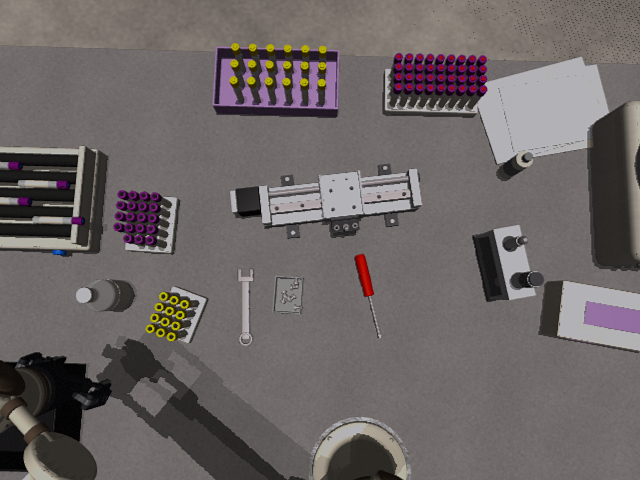

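```bash
python3 - <<'E'
from h import *
np.set_printoptions(precision=4,suppress=True)
for n in ['scene','top']:
    P=np.load(n+'.npy').reshape(-1,3)
    S=P[(abs(P[:,0]-.47)<.14)&(abs(P[:,1]+.31)<.1)]
    t=S[(abs(S[:,2]-.122)<.004)]; print(n,'stand',cv2.minAreaRect((t[:,:2]*1000).astype(np.float32)))
    for lo,hi in [(.14,.195),(.197,.204),(.204,.215)]:
        g=S[(S[:,2]>lo)&(S[:,2]<hi)]
        for k in (0,1):
            a=g[(g[:,0]<.46) if k==0 else (g[:,0]>.46)]
            if len(a)>3:
                # circle fit
                A=np.c_[2*a[:,:2],np.ones(len(a))]; s=np.linalg.lstsq(A,(a[:,:2]**2).sum(1),rcond=None)[0]
                print(lo,'gun' if k==0 else 'oiler',len(a),a.mean(0),a.min(0),a.max(0),'fit',s[:2],np.sqrt(s[2]+s[:2]@s[:2]))
    C=P[(abs(P[:,0]-.6)<.1)&(abs(P[:,1]-.05)<.1)]
    t=C[(C[:,2]>.066)&(C[:,2]<.085)&(C[:,0]>.555)]; print('carriage',len(t),cv2.minAreaRect((t[:,:2]*1000).astype(np.float32)))
    C=P[(abs(P[:,0]-.6)<.12)&(abs(P[:,1]-.05)<.25)&(P[:,2]>.02)&(P[:,2]<.04)]
    print('axis',len(C),cv2.minAreaRect((C[:,:2]*1000).astype(np.float32)))
im=cv2.imread('pics/top0.png'); im2=cv2.imread('pics/scene0.png')
a=cv2.resize(im[160:260,280:410],None,fx=4,fy=4,interpolation=2); b=cv2.resize(im2[240:340,270:400],None,fx=4,fy=4,interpolation=2)
cv2.imwrite('pics/crop1.png',cv2.resize(np.hstack([a,b]),(800,308)))
E
```

```text
scene stand ((474.9609069824219, -313.60675048828125), (155.83016967773438, 59.90568542480469), 11.82758903503418)
0.14 gun 364 [ 0.4464 -0.3269  0.1682] [ 0.4278 -0.3382  0.1401] [ 0.4531 -0.3074  0.1948] fit [ 0.4359 -0.3217] 0.01535639825373903
0.14 oiler 244 [ 0.5195 -0.3088  0.1698] [ 0.5073 -0.3163  0.1402] [ 0.5249 -0.2958  0.195 ] fit [ 0.5151 -0.3061] 0.008250389172475416
0.197 gun 80 [ 0.4437 -0.3257  0.2009] [ 0.4204 -0.338   0.1971] [ 0.4528 -0.3064  0.2039] fit [ 0.4358 -0.3217] 0.014518024742505648
0.197 oiler 25 [ 0.5154 -0.3065  0.1993] [ 0.5097 -0.3126  0.1974] [ 0.5218 -0.302   0.2021] fit [ 0.5155 -0.3072] 0.0039314446101417246
0.204 gun 203 [ 0.4364 -0.3219  0.2068] [ 0.4219 -0.3354  0.2041] [ 0.4526 -0.3078  0.2096] fit [ 0.4363 -0.3218] 0.010171538218180322
carriage 1973 ((612.2687377929688, 55.233070373535156), (121.8733901977539, 99.86800384521484), 8.10743236541748)
axis 2255 ((567.933349609375, 75.27967834472656), (196.32122802734375, 426.3531494140625), 7.9808173179626465)
top stand ((472.5224914550781, -312.87860107421875), (153.9600830078125, 60.215564727
[... 226 characters left out ...]
] [ 0.5219 -0.2941  0.1949] fit [ 0.5112 -0.3033] 0.00781516230848918
0.197 gun 103 [ 0.433  -0.3183  0.2016] [ 0.419  -0.336   0.1972] [ 0.4486 -0.3053  0.204 ] fit [ 0.4333 -0.3196] 0.011729083889656133
0.197 oiler 10 [ 0.5105 -0.304   0.1983] [ 0.5076 -0.3089  0.1971] [ 0.5137 -0.3002  0.1994] fit [ 0.5105 -0.3048] 0.003307109186517587
0.204 gun 103 [ 0.434  -0.321   0.2053] [ 0.4208 -0.3344  0.204 ] [ 0.4463 -0.3077  0.2078] fit [ 0.4338 -0.3212] 0.01014006089469731
carriage 1919 ((610.891845703125, 57.06687927246094), (121.18391418457031, 95.12351989746094), 8.171673774719238)
axis 2406 ((566.8275146484375, 82.64041137695312), (190.80288696289062, 424.10552978515625), 8.164253234863281)
```

View pics/crop1.png

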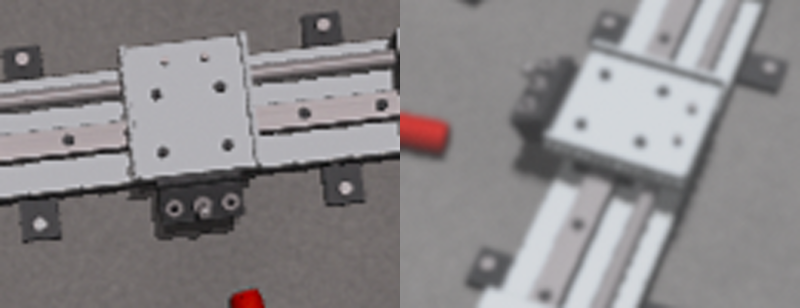

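Emit:
move_arm:
  rows:
    - [[0,0,0],-0.072]
    - [[0,0,0],-0.072]
    - [[0,0,0],-0.072]
    - [[0,0,0],-0.071]
    - [[0,-0.4,0],0]
    - [[-0.05,-0.7,0],0]
    - [[-0.05,-0.75,0],0]
    - [[-0.1,-0.75,0],0]
    - [[-0.1,-0.75,0],0]
    - [[-0.1,-0.75,0],0]
    - [[-0.1,-0.75,0],0]
    - [[-0.1,-0.75,0],0]
    - [[-0.1,-0.75,0],0]
    - [[-0.1,-0.75,0],0]
    - [[-0.1,-0.75,0],0]
    - [[-0.1,-0.75,0],0]
    - [[-0.1,-0.75,0],0]
    - [[-0.1,-0.75,0],0]
    - [[-0.1,-0.75,0],0]
    - [[-0.1,-0.75,0],0]
  fingers: 1

```text
time_s: 3.0
eef_pos: [0.3922, -0.0445, 0.3042]
ee_rot: [0.0, -0.07, 0.998, -0.0]
force: [0.7, -0.3, -0.1]
gripper_width: 0.0852
gripper_force: 0.0
```

Emit:
move_arm:
  rows:
    - [[-0.1,-0.75,0],0]
    - [[-0.1,-0.75,0],0]
    - [[0,-0.75,0],0]
    - [[0,-0.75,0],0]
    - [[0,-0.75,0],0]
    - [[0,-0.6,0],0]
    - [[0,-0.4,0],0]
    - [[0,0,0],0]
    - [[0,0,0],0]

```text
time_s: 3.9
eef_pos: [0.435, -0.2763, 0.3038]
ee_rot: [-0.0, -0.07, 0.998, 0.0]
force: [-0.6, 0.6, -0.7]
gripper_width: 0.0854
gripper_force: 0.0
```

Emit:
move_arm:
  rows:
    - [[0.06,-0.45,0],0]
    - [[0.07,-0.44,0],0]
    - [[0,0,0],0]
    - [[0,0,0.3],0]
    - [[0,0,0.4],0]
    - [[0,0,0.4],0]
    - [[0,0,0.34],0]
    - [[0,0,0],0]
    - [[0,0,0],0]

```text
time_s: 4.8
eef_pos: [0.4349, -0.3203, 0.2315]
ee_rot: [-0.0, -0.071, 0.998, 0.001]
force: [0.8, 0.6, 0.2]
gripper_width: 0.0856
gripper_force: 0.0
```

```bash
python3 - <<'E'
from h import *
np.set_printoptions(precision=4,suppress=True)
o=bot.get_obs(); print(o['eef_pos'],o['joints'],bot.camera_info('wrist')['mount'])
im,d=bot.grab_frame('wrist'); cv2.imwrite('pics/w1.png',im)
P=cloud('wrist',d,o).reshape(-1,3)
S=P[(np.hypot(P[:,0]-.435,P[:,1]+.32)<.03)&(P[:,2]>.125)&(P[:,2]<.22)]
for lo,hi in [(.13,.17),(.17,.198),(.203,.212)]:
    a=S[(S[:,2]>lo)&(S[:,2]<hi)]; A=np.c_[2*a[:,:2],np.ones(len(a))]
    if len(a)<5: continue
    s=np.linalg.lstsq(A,(a[:,:2]**2).sum(1),rcond=None)[0]
    print(lo,len(a),a.mean(0),a.min(0),a.max(0),s[:2],np.sqrt(s[2]+s[:2]@s[:2]))
E
```

```text
[ 0.4349 -0.3203  0.2315] [-0.8588  0.1365  1.7696  0.0002  1.2368 -2.5709] [[-0.0009 -0.9567 -0.2911  0.0749]
 [ 1.     -0.0011  0.0003 -0.0015]
 [-0.0006 -0.2911  0.9567 -0.0692]
 [ 0.      0.      0.      1.    ]]
0.13 2318 [ 0.4208 -0.3255  0.1524] [ 0.4171 -0.34    0.1301] [ 0.4334 -0.309   0.17  ] [ 0.4339 -0.3239] 0.01582733490702922
0.17 3451 [ 0.4209 -0.3254  0.1862] [ 0.4169 -0.3402  0.17  ] [ 0.4406 -0.3074  0.198 ] [ 0.4338 -0.324 ] 0.01592592567167744
0.203 6528 [ 0.433  -0.3241  0.2051] [ 0.4191 -0.3379  0.203 ] [ 0.4485 -0.3099  0.2074] [ 0.4333 -0.324 ] 0.010106368780923572
```

View pics/w1.png

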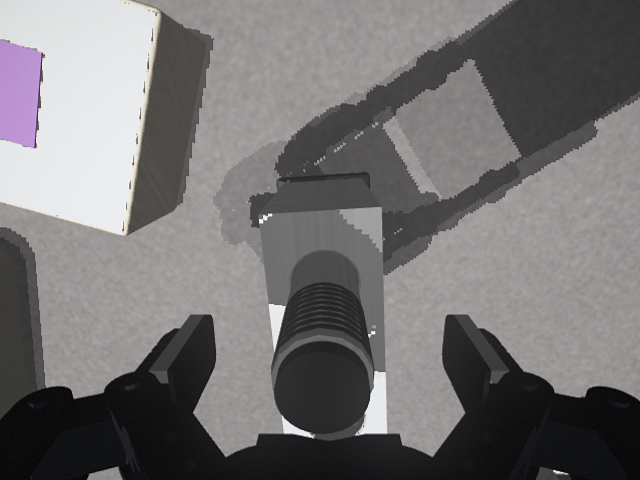

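Emit:
move_arm:
  rows:
    - [[0.02,-0.05,0],0]
    - [[0,0,0],0]
    - [[0,0,0],0]
    - [[0,0,0],0]
    - [[0,0,0],0]
    - [[0,0,0],0]
    - [[0,0,0],0]
    - [[0,0,0],0]
  fingers: -1

```text
time_s: 5.65
eef_pos: [0.4344, -0.3239, 0.2324]
ee_rot: [0.0, -0.07, 0.998, 0.0]
force: [-1.3, 4.1, 6.2]
gripper_width: 0.0304
gripper_force: 58.8
```

Emit:
move_arm:
  rows:
    - [[0,0,-0.2],0]
    - [[0,0,-0.3],0]
    - [[0,0,-0.3],0]
    - [[0,0,-0.3],0]
    - [[0,0,-0.3],0]
    - [[0,0,-0.3],0]
    - [[0,0,0],0]
    - [[0,0,0],0]

```text
time_s: 6.45
eef_pos: [0.4343, -0.3242, 0.3172]
ee_rot: [0.0, -0.07, 0.998, -0.0]
force: [-0.8, -0.8, -4.9]
gripper_width: 0.0305
gripper_force: 59.9
```

```bash
cat > tilt.py <<'E'
from h import *
np.set_printoptions(precision=4,suppress=True)
def disc():
    o=bot.get_obs(); im,d=bot.grab_frame('wrist')
    q=o['ee_rot']; Rt=R.from_quat([*q[1:],q[0]]).as_matrix()
    P=(cloud('wrist',d,o)-o['eef_pos'])@Rt  # tool frame
    m=(np.abs(P[...,0])<.06)&(np.abs(P[...,1])<.017)&(P[...,2]>.012)&(P[...,2]<.1)&(d>0)
    a=P[m]; rng=np.random.default_rng(0); best=None;bc=0
    ax=np.array([0,0,-1.])
    for _ in range(600):
        s=a[rng.choice(len(a),3,False)]; n=np.cross(s[1]-s[0],s[2]-s[0]); l=np.linalg.norm(n)
        if l<2e-5: continue
        n/=l; n=n if n[2]<0 else -n
        if n[2]>-.6: continue
        k=np.abs((a-s[0])@n)<.0012; 
        if k.sum()>bc: bc=k.sum(); best=k
    b=a[best]
    for _ in range(2):
        c=b.mean(0); n=np.linalg.svd(b-c,full_matrices=False)[2][2]; n=n if n[2]<0 else -n
        b=a[(np.abs((a-c)@n)<.0012)&(np.linalg.norm(a-c,axis=1)<.017)]
    mm=(b.min(0)+b.max(0))/2
    return o,im,n,b.mean(0),mm,len(b),b.max(0)-b.min(0)
if __name__=='__main__':
    o,im,n,c,mm,k,e=disc(); print(o['eef_pos'],o['force'],'n',n,'tilt x',np.arctan2(n[0],-n[2]),'y',np.arctan2(n[1],-n[2]),'c',c,mm,k,e)
E
python3 tilt.py
```

```text
[ 0.4343 -0.3242  0.3172] [-0.8356 -0.8052 -4.8523] n [ 0.0017 -0.0154 -0.9999] tilt x 0.0016824764290158923 y -0.015391412779744257 c [ 0.0011 -0.0017  0.0273] [ 0.0005 -0.0017  0.0273] 6101 [0.0293 0.0277 0.0028]
```

Emit:
move_arm:
  rows:
    - [[0.1,0,0.02],0]
    - [[0.1,0,0.02],0]
    - [[0.1,0,0.02],0]
    - [[0.1,0,0.02],0]
    - [[0.1,0,0.02],0]
    - [[0,0,0],0]

```text
time_s: 7.1
eef_pos: [0.4093, -0.3276, 0.3119]
ee_rot: [0.0, -0.07, 0.998, 0.0]
force: [3.9, 0.7, -3.3]
gripper_width: 0.0306
gripper_force: 59.8
```

```bash
python3 tilt.py
```

```text
[ 0.4093 -0.3276  0.3119] [ 3.9045  0.7406 -3.3367] n [ 0.1201 -0.0027 -0.9928] tilt x 0.12037860890581722 y -0.0027165198060398413 c [ 0.0033 -0.0015  0.0275] [ 0.0027 -0.      0.0276] 6554 [0.0288 0.0309 0.0054]
```

Emit:
move_arm:
  rows:
    - [[0.12,0,0.02],0]
    - [[0.12,0,0.02],0]
    - [[0.12,0,0.03],0]
    - [[0.12,0,0.03],0]
    - [[0.12,0,0.03],0]
    - [[0.12,0,0.03],0]
    - [[0.12,0,0.03],0]
    - [[0,0,0],0]

```text
time_s: 7.95
eef_pos: [0.3671, -0.3335, 0.3019]
ee_rot: [-0.001, -0.07, 0.998, 0.0]
force: [3.6, 0.8, -3.1]
gripper_width: 0.0307
gripper_force: 61.7
```

```bash
python3 tilt.py
```

```text
[ 0.3671 -0.3335  0.3019] [ 3.6336  0.8464 -3.105 ] n [ 0.4123 -0.0005 -0.9111] tilt x 0.42496703452117585 y -0.0005345291760136785 c [ 0.0084 -0.0015  0.029 ] [ 0.0085 -0.      0.0291] 7018 [0.0262 0.0308 0.0134]
```

Emit:
move_arm:
  rows:
    - [[0.11,0,0.02],0]
    - [[0.11,0,0.03],0]
    - [[0,0,0],0]

```text
time_s: 8.3
eef_pos: [0.3568, -0.335, 0.2998]
ee_rot: [-0.0, -0.07, 0.998, 0.0]
force: [5.2, 0.9, -2.5]
gripper_width: 0.0305
gripper_force: 61.9
```

```bash
python3 tilt.py
```

```text
[ 0.3568 -0.335   0.2998] [ 5.242   0.9473 -2.479 ] n [ 0.4764 -0.0002 -0.8792] tilt x 0.496585518014442 y -0.00021811123729005566 c [ 0.0095 -0.0015  0.0295] [ 0.0096 -0.0015  0.0298] 7065 [0.0254 0.0279 0.0149]
```

Emit:
move_arm:
  rows:
    - [[0.1,0,-0.18],0]
    - [[0.14,0,-0.26],0]
    - [[0.19,0,-0.35],0]
    - [[0.19,0,-0.35],0]
    - [[0.05,0,-0.1],0]
    - [[0,0.4,0],0]
    - [[0,0.6,0],0]
    - [[-0.2,0.7,0],0]
    - [[-0.4,0.8,0],0]
    - [[-0.6,0.8,0.05],0]
    - [[-0.7,0.8,0.1],0]
    - [[-0.6,0.7,0.1],0]
    - [[-0.4,0.5,0.1],0]
    - [[-0.2,0.2,0.1],0]
    - [[0,0,0],0]
    - [[0,0,0],0]

```text
time_s: 9.95
eef_pos: [0.4365, -0.0488, 0.3389]
ee_rot: [-0.001, -0.07, 0.998, -0.0]
force: [0.5, -0.2, -4.5]
gripper_width: 0.0311
gripper_force: 61.5
```

```bash
python3 tilt.py; python3 - <<'E'
from h import *
np.set_printoptions(precision=4,suppress=True)
o=bot.get_obs(); im,d=bot.grab_frame('wrist'); cv2.imwrite('pics/w2.png',im); P=cloud('wrist',d,o); np.savez('w2.npz',P=P,d=d)
print(o['eef_pos'])
for q in ['nipple','nipple_tip']:
    for x in bot.place_of('wrist',q)[:3]:
        u,v=np.round(x['uv']).astype(int); print(q,x['score'],x['uv'],P[v,u])
for x in bot.outline_of('wrist','nipple')[:2]:
    m=x['region']; print(x['score'],x['extent'],m.sum(),np.median(P[m],0))
E
```

```text
[ 0.4365 -0.0488  0.3389] [ 0.4753 -0.2007 -4.5152] n [ 0.477  -0.0033 -0.8789] tilt x 0.49726352989823464 y -0.0037950561244810585 c [ 0.0096 -0.0015  0.0296] [ 0.0096 -0.0001  0.0297] 6990 [0.0254 0.0308 0.0148]
[ 0.4366 -0.0492  0.3393]
```

View pics/w2.png

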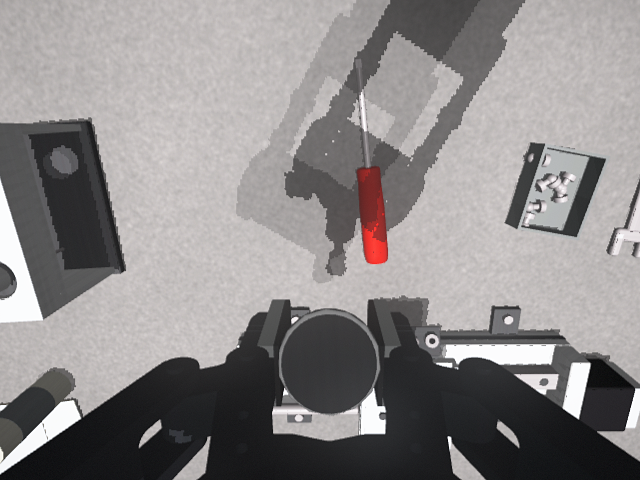

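Emit:
move_arm:
  rows:
    - [[-0.3,0.2,0],0]
    - [[-0.6,0.4,0],0]
    - [[-0.6,0.4,0],0]
    - [[-0.3,0.2,0],0]
    - [[0,0,0],0]
    - [[0,0,0],0]

```text
time_s: 10.8
eef_pos: [0.5176, 0.0229, 0.3396]
ee_rot: [-0.0, -0.07, 0.998, -0.0]
force: [0.0, -1.1, -4.0]
gripper_width: 0.0308
gripper_force: 61.6
```

```bash
python3 - <<'E'
from h import *
np.set_printoptions(precision=4,suppress=True)
o=bot.get_obs(); im,d=bot.grab_frame('wrist'); cv2.imwrite('pics/w3.png',im); P=cloud('wrist',d,o); np.savez('w3.npz',P=P,d=d,im=im,pos=o['eef_pos'],q=o['ee_rot'])
print(o['eef_pos'],o['ee_rot'])
for q in ['nipple','nipple_tip']:
    for x in bot.place_of('wrist',q)[:3]:
        u,v=np.round(x['uv']).astype(int); print(q,x['score'],x['uv'],P[v,u])
for x in bot.outline_of('wrist','nipple')[:2]:
    m=x['region']; print(x['score'],x['extent'],m.sum(),np.median(P[m],0))
E
```

```text
[0.5176 0.0229 0.3396] [-0.0004 -0.07    0.9975 -0.0002]
nipple 0.75 [352.0, 251.6] [0.5415 0.0451 0.0894]
nipple_tip 0.57 [349.9, 245.2] [0.5363 0.0426 0.0867]
0.53 [350.0, 251.8, 10.8, 17.3] 175 [0.5427 0.0436 0.0862]
```

View pics/w3.png

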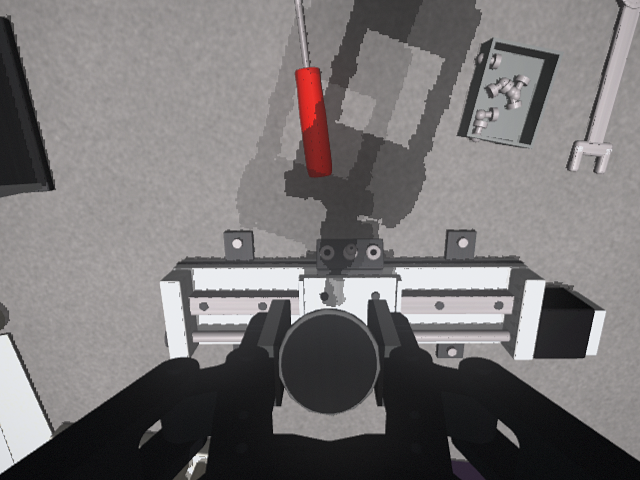

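```bash
python3 - <<'E'
from h import *
from scipy.optimize import least_squares
np.set_printoptions(precision=4,suppress=True)
z=np.load('w3.npz'); P=z['P']; d=z['d']; im=z['im']
print(bot.camera_info('wrist')['fx'])
# rail yaw: base front edge / end blocks via carriage plate top & base points
Q=P.reshape(-1,3); C=Q[(abs(Q[:,0]-.6)<.12)&(abs(Q[:,1]-.06)<.26)&(Q[:,2]>.022)&(Q[:,2]<.036)]
# front edge of base: min x' per y bin
psi=np.radians(8.1); ex=np.array([np.cos(psi),np.sin(psi)]); ey=np.array([-ex[1],ex[0]])
B=C[:,:2]@np.c_[ex,ey]; 
bins=np.arange(-.1,.25,.01); pts=[]
for b in bins:
    s=B[(B[:,1]>b)&(B[:,1]<b+.01)]
    if len(s)>10: pts.append([b+.005,np.percentile(s[:,0],3)])
pts=np.array(pts); print('edge',pts.T)
a=np.array([-np.sin(.5)*ex[0],-np.sin(.5)*ex[1],np.cos(.5)])
tip0=np.array([.538,.045,.088]); 
L=(Q-tip0)@a; rad=np.linalg.norm((Q-tip0)-L[:,None]*a,axis=1)
s=Q[(rad<.009)&(L>-.009)&(L<.006)]
print(len(s),s.min(0),s.max(0))
f=lambda c:np.linalg.norm(s-c,axis=1)-.005
r=least_squares(f,tip0-.005*a,loss='soft_l1',f_scale=.0006); c=r.x; print('head c',c,'tip',c+.005*a,'rms',np.sqrt(np.mean(f(c)**2)))
for h in range(-30,8,3):
    k=(rad<.012)&(L>h/1e3)&(L<(h+3)/1e3)
    if k.sum(): print(h,k.sum(),Q[k].mean(0))
crop=cv2.resize(im[225:275,300:400],None,fx=7,fy=7,interpolation=2); 
cv2.imwrite('pics/c3.png',cv2.convertScaleAbs(crop,alpha=1.8,beta=20))
E
```

```text
389.4908136096747
edge [[-0.095  -0.085  -0.075  -0.065  -0.055   0.005   0.015   0.025   0.035
   0.045   0.055   0.065   0.075   0.085   0.095   0.105   0.115   0.125
   0.135   0.145   0.155   0.175   0.185   0.195   0.205   0.215   0.225 ]
 [ 0.5778  0.5777  0.5774  0.4763  0.4773  0.5773  0.5772  0.5773  0.5776
   0.5776  0.5776  0.5775  0.5775  0.5774  0.5775  0.5775  0.5775  0.5774
   0.5775  0.5771  0.5773  0.6092  0.6091  0.6093  0.6092  0.6126  0.6129]]
103 [0.5347 0.0389 0.0833] [0.5443 0.0485 0.091 ]
head c [0.5399 0.0439 0.0844] tip [0.5376 0.0435 0.0888] rms 0.0005774411600390538
-27 31 [0.5492 0.0469 0.0664]
-24 310 [0.5497 0.0472 0.0684]
-21 48 [0.5501 0.0444 0.0732]
-18 30 [0.5485 0.0442 0.0737]
-15 1 [0.5474 0.044  0.0774]
-6 12 [0.5419 0.0434 0.0859]
-3 58 [0.5391 0.0441 0.0872]
0 33 [0.5379 0.0432 0.0888]
```

View pics/c3.png

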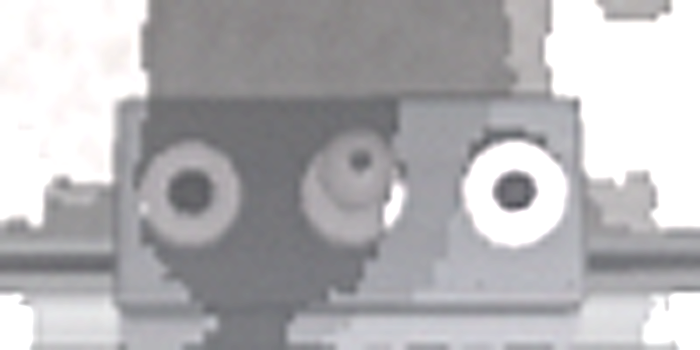

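Emit:
move_arm:
  rows:
    - [[0.3,0.1,0],0]
    - [[0.5,0.1,0],0]
    - [[0.42,0.1,0.1],0]
    - [[0.2,0.06,0.25],0]
    - [[0,0,0.26],0]
    - [[0,0,0],0]
    - [[0,0,0],0]

```text
time_s: 11.7
eef_pos: [0.4453, 0.0309, 0.3091]
ee_rot: [-0.0, -0.07, 0.998, 0.0]
force: [0.6, -0.1, -4.0]
gripper_width: 0.0307
gripper_force: 61.6
```

```bash
cat > rem.py <<'E'
from tilt import *
o,im,n,c,mm,k,e=disc(); q=o['ee_rot']; Rt=R.from_quat([*q[1:],q[0]]).as_matrix()
cc=np.array([(mm[0]+.0096)/2,-.0008,c[2]]) 
tip=np.array([.5376,.0435,.0888]); psi=np.radians(8.1); a=np.array([-np.sin(.5)*np.cos(psi),-np.sin(.5)*np.sin(psi),np.cos(.5)])
seat=cc-n*.172; print('t',o['time_s'],'tcp',o['eef_pos'],'F',o['force'],'disc',c,mm,'n',n,'ang',np.arccos((Rt@n)@a),'tilt',np.arctan2(n[0],-n[2]))
rem=Rt.T@(tip-o['eef_pos'])-seat; at=Rt.T@a
print('remaining tool mm',rem*1e3,'along axis',-rem@at*1e3,'lateral',(rem-(rem@at)*at)*1e3)
E
python3 rem.py; python3 - <<'E'
from h import *
im,d=bot.grab_frame('scene'); cv2.imwrite('pics/s2.png',cv2.resize(im[180:340,230:430],(800,640))[:600])
E
```

```text
t 11.7 tcp [0.4453 0.0309 0.3091] F [ 0.6212 -0.1073 -4.0032] disc [ 0.0095 -0.0016  0.0296] [ 0.0097 -0.0015  0.0299] n [ 0.4785 -0.0007 -0.8781] ang 0.0013053670237922568 tilt 0.4988893823864359
remaining tool mm [-20.5438   0.2558  39.7194] along axis 44.70626224577718 lateral [0.8971 0.2222 0.4901]
```

View pics/s2.png

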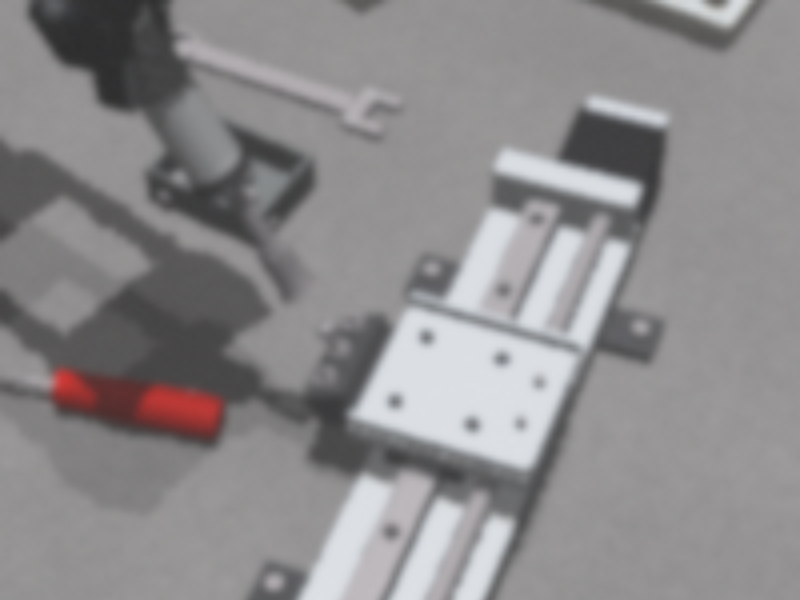

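Emit:
move_arm:
  rows:
    - [[-0.06,0,0.16],0]
    - [[-0.08,0,0.15],0]
    - [[-0.08,0,0.15],0]
    - [[-0.08,0,0.15],0]
    - [[0,0,0],0]
    - [[0,0,0],0]

```text
time_s: 12.4
eef_pos: [0.4598, 0.0334, 0.2784]
ee_rot: [-0.0, -0.07, 0.998, 0.0]
force: [-0.1, -0.6, -4.1]
gripper_width: 0.0304
gripper_force: 61.6
```

```bash
python3 rem.py
```

```text
t 12.4 tcp [0.4598 0.0334 0.2784] F [-0.084  -0.5884 -4.0565] disc [ 0.0095 -0.0016  0.0296] [ 0.0096 -0.0015  0.0299] n [ 0.4787 -0.0008 -0.878 ] ang 0.0017784064870875972 tilt 0.49920501582210747
remaining tool mm [-5.9005 -0.2796  8.9492] along axis 10.683179322675533 lateral [-0.7704 -0.282  -0.4217]
```

Emit:
move_arm:
  rows:
    - [[-0.03,0,0.04],0]
    - [[-0.02,0,0.035],0]
    - [[-0.02,0,0.035],0]
    - [[0,0,0],0]

```text
time_s: 12.85
eef_pos: [0.4634, 0.0339, 0.273]
ee_rot: [0.0, -0.07, 0.998, 0.0]
force: [1.5, 0.5, -4.0]
gripper_width: 0.0309
gripper_force: 61.8
```

Emit:
move_arm:
  rows:
    - [[-0.02,0,0.035],0]
    - [[-0.02,0,0.035],0]
    - [[-0.02,0,0.035],0]
    - [[0,0,0],0]

```text
time_s: 13.25
eef_pos: [0.4662, 0.0342, 0.2689]
ee_rot: [-0.0, -0.07, 0.998, -0.0]
force: [-4.9, 1.3, 4.2]
gripper_width: 0.0308
gripper_force: 62.5
```

```bash
python3 rem.py
```

```text
t 13.25 tcp [0.4662 0.0342 0.2689] F [-4.8775  1.281   4.2293] disc [ 0.0095 -0.0015  0.0295] [ 0.0096 -0.0001  0.0298] n [ 0.4777 -0.0025 -0.8785] ang 0.0036090076942797604 tilt 0.49798247939295925
remaining tool mm [ 0.3536 -0.4671 -0.6561] along axis -0.7455317262274346 lateral [-0.0045 -0.4668 -0.0022]
```

Emit:
move_arm:
  rows:
    - [[-0.02,0,0.035],0]
    - [[-0.02,0,0.035],0]
    - [[-0.02,0,0.035],0]
    - [[0,0,0],0]

```text
time_s: 13.7
eef_pos: [0.469, 0.0346, 0.264]
ee_rot: [-0.001, -0.07, 0.998, -0.0]
force: [-8.0, 0.2, 7.4]
gripper_width: 0.0308
gripper_force: 62.7
```

```bash
python3 rem.py
```

```text
t 13.7 tcp [0.469  0.0346 0.264 ] F [-8.0324  0.2048  7.4389] disc [ 0.0095 -0.0016  0.0295] [ 0.0095 -0.0015  0.0297] n [ 0.4771 -0.0022 -0.8788] ang 0.004190070857050398 tilt 0.49740073596633866
remaining tool mm [ 3.1657 -0.3548 -5.5236] along axis -6.365462906473928 lateral [ 0.1068 -0.3513  0.0588]
```

Emit:
move_arm:
  rows:
    - [[-0.02,0,0.035],0]
    - [[-0.02,0,0.035],0]
    - [[-0.02,0,0.035],0]
    - [[0,0,0],0]
    - [[0,0,0],0]

```text
time_s: 14.25
eef_pos: [0.4719, 0.035, 0.2592]
ee_rot: [-0.001, -0.07, 0.998, -0.0]
force: [-8.8, 1.1, 11.5]
gripper_width: 0.0308
gripper_force: 62.9
```

```bash
python3 rem.py
```

```text
t 14.25 tcp [0.4719 0.035  0.2592] F [-8.7689  1.0955 11.5361] disc [ 0.0095 -0.0016  0.0295] [ 0.0096 -0.0016  0.0297] n [ 0.4776 -0.0028 -0.8786] ang 0.004291210175158455 tilt 0.4979419407894289
remaining tool mm [  6.0031  -0.4471 -10.3364] along axis -11.94984420866785 lateral [ 0.2572 -0.4401  0.1413]
```

```bash
python3 rem.py; python3 -c "
from rig import bot
print(bot.sign_off())"
```

```text
t 14.3 tcp [0.4719 0.035  0.2592] F [-9.4512  0.3931 10.4505] disc [ 0.0095 -0.0015  0.0295] [ 0.0095 -0.0015  0.0297] n [ 0.4752 -0.0024 -0.8799] ang 0.0066036216784308875 tilt 0.4952283483446923
remaining tool mm [  5.6576  -0.3914 -10.521 ] along axis -11.945562804089654 lateral [-0.0859 -0.3845 -0.0468]
the job is handed in; nothing more can be done
None
```

I handed the job in at 14.3 s with the gun still gripped and pressed on the nipple, about 12 mm into the 15 mm stroke and within 0.01 rad of the nipple's axis; stroke and angle are wrist-camera estimates, the snap is inferred from position and push force, and `sign_off` gave no verdict.

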